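Press the lid onto a fallen ink tin with the toggle clamp

TASK

The ink tin has fallen over and its lid is not pushed in. Stand the tin upright, lid up, in the square nest of the lid press, swing the toggle clamp over onto the lid so that the clamp presses it fully home, then throw the clamp fully back and leave the tin standing in the nest. Do not press the lid in any other way first, and leave the other things on the bench where they are.

Things in the scene. Friction and masses are not known exactly. Their poses are not given: they have to be found in the camera images.
- tin: loose square ink tin, 60 x 60 mm, 88 mm tall, about 0.4 kg, lying on a flat side at the start. Origin: centre of its underside (30 mm above the table while it lies); z runs from the underside to the lid end, x and y are square to its flat sides
- lid (a joint): how far the round steel lid (47 mm across, in the middle of the tin's top) is pressed in, m: 0 as found (its top 11 mm above the rim), 0.006 fully home (5 mm above the rim); friction holds it, about 4 N moves it
- press: lid press, fixed to the table: a wooden base 200 mm (x) by 110 mm (y), 18 mm thick, origin under its centre. At its -x end, nearer the robot, is a square nest; at the +x end stands a steel toggle clamp, whose cheeks (32 x 32 mm) reach 147 mm above the table. Its x axis runs from the nest to the clamp
- nest (a point): centre of the nest floor, 50 mm from the base's centre towards its -x, 18 mm above the table; axes as the press. The nest is 70 x 70 mm inside, with a fence 10 mm high and 8 mm thick all round
- clamp (a joint): angle of the toggle clamp, rad: 1.9 thrown fully back (arm upright, leaning away from the nest), 0 arm level over the nest; it meets a lid that is home at about 0.02 and one that is not pressed at 0.07. A spring pushes it open above about 0.95 and shut below; leaving either end takes about 0.9 N m
- clamp_hinge (a point): the clamp's pivot, 140 mm above the table, 110 mm from the nest's centre along the press's x; the pivot axis is the press's y. Arm and handle are one rigid L: at 0 the arm is level along the press's -x and the handle straight up; at 1.9 the arm is up and the handle points to +x, slightly down
- clamp_foot (a point): centre of the underside of the rubber foot, 110 mm along the arm and 32 mm to the lid side of its centre line (26 mm across). The arm is a steel bar 16 mm wide, 14 mm thick, 122 mm long from the pivot
- clamp_grip (a point): point in the black handle grip, 80 mm from the pivot. The grip is 24 mm wide (along the press's y), 20 mm thick, and runs from 40 to 115 mm from the pivot
- tape: loose roll of brown tape lying flat, 60 mm across, 45 mm tall; origin under its centre
- brush: loose flat brush with wooden handle, lying beyond the middle; origin under its middle
- glue: loose green glue bottle, upright, 64 mm across, 190 mm tall; origin under its centre
- jar: loose white jar, upright, 76 mm across, 85 mm tall; origin under its centre
- brayer: loose hand roller (about 160 mm long, red grip, dark 100 mm roller) lying at the left; origin under its middle
- pot: loose white plastic cup, upright, 80 mm across the mouth, 85 mm tall, at the right; origin under its centre
Mind the look-alikes: they are no part of the job. Leave any turquoise look-alike of the tin alone.

How it is judged:
On the way, in this order (a step that is already met when the one before it is completed fails the run):
1. the tin stands upright in the nest, released, with the clamp open and the lid not yet pressed (x of tin in the frame of nest between -0.009 and 0.009 m and y of tin in the frame of nest between -0.009 and 0.009 m and z of tin in the frame of nest between -0.004 and 0.004 m and angle between tin's own z axis and vertical below 0.07 rad and value of joint clamp above 1.2 rad and value of joint lid below 0.003 m and contact force between the fingers and tin below 0.5 N), for 0.2 s.
2. the clamp is shut on the lid and has pressed it home, the tin in the nest (x of tin in the frame of nest between -0.009 and 0.009 m and y of tin in the frame of nest between -0.009 and 0.009 m and z of tin in the frame of nest between -0.004 and 0.004 m and angle between tin's own z axis and vertical below 0.07 rad and value of joint clamp below 0.06 rad and value of joint lid above 0.005 m), for 0.3 s.
At the end, for the whole second after the job is handed in: The tin stands upright (within 4 degrees) and at rest on the floor of the nest, its centre within 9 mm of the nest's in x and y and 4 mm in height; its lid is pressed in by more than 5 of its 6 mm; the clamp is thrown back beyond 1.7 rad (x of tin in the frame of nest between -0.009 and 0.009 m and y of tin in the frame of nest between -0.009 and 0.009 m and z of tin in the frame of nest between -0.004 and 0.004 m and angle between tin's own z axis and vertical below 0.07 rad and value of joint clamp above 1.7 rad and value of joint lid above 0.005 m and linear speed of tin below 0.02 m/s); the robot touches nothing.
It fails at once if another thing on the bench is moved by more than 40 mm (distance of any of tape, brush, glue, jar, brayer, pot from where it was at the start of the episode above 0.04 m).
It also fails if it takes over 72 s, if anything falls off the work surface, if the arm or the gripper's body presses on something with over 40 N, if the wrist force passes 120 N, or if a joint passes its speed limit or range.

ROBOT

A 6-joint arm with a two-finger parallel gripper is mounted at the origin on the work surface. World frame = base frame: x ahead of the robot, y to its left, z up, the work surface at z = 0. Lengths are in m, angles in rad, forces in N, time in s.
With the tool pointing down it reaches from about 0.375 to 0.975 m from the base axis. Payload 3.8 kg.
Tool frame: the origin (TCP) lies at the very end of the fingers, on their centre line; the grasp point (between the pads) lies 19 mm behind it; z points along the fingers, y is the line along which they close (so a half turn about z gives the same grasp; the last joint's range is limited). The gripper opens to 85 mm and grips with 20 to 120 N. Pads are 22 mm wide; open, the fingers measure 114 mm over their backs; the gripper's body (76 mm by 85 mm) begins 54 mm behind the grasp point. The pads swing forward as they close: fully open they stand 13 mm farther back than shut.
Start: joints at [-1.193, 0.264, 1.604, -0, 1.274, -0.037], TCP at [0.272, -0.618, 0.231] pointing down, gripper open.
Joint ranges: [-2.63, 2.63], [-0.94, 2.18], [0.31, 2.57], [-1.31, 4.45], [0, 2.66], [-2.55, 2.55]. Speed limits (rad/s): [2.57, 2.57, 3.14, 3.14, 3.14, 3.14].

INTERFACE

Orientations are given as a rotation vector (axis times angle).
In Python, from workcell import monitor, viewer, job gives the robot as it stands. The module is installed in compiled form; this text tells all that it offers.
- The arm moves only by the tool step_arm, never from a script. Its argument "series" is one flat list of numbers, 4 for each row, row after row: the shift along the tool's x, y, z in m, then the turn about the tool's z in rad. A call has 1 to 8 rows; each row is the pose to reach, as a shift and turn from the pose commanded when the call began, along the tool's axes at that moment; what a row does not reach only later rows make up. A row lasts 1/8 s, in which the tool goes at most 62.5 mm and 10.7 degrees, less where a joint would pass 70% of its speed; a pose out of reach is approached as far as the arm can. A call with a gripper value outside its range is refused whole. "gripper" is the opening, from 0 (shut) to 1 (fully open), set as the call begins (left out, the last holds). The fingers move at their own pace and stop on an object; "newtons" is the grip in N (left out, the last holds). Time passes only in rows, so rows that repeat a pose let the fingers close. It gives the time, the measured TCP pose, the force, the opening and the grip force at its end, in the units of the state.
- monitor.read_state(): the state, without advancing time (a new reading comes with each control period).
- viewer.read_camera(name): name is "scene" or "side" or "wrist"; returns a dict with "image" (420x560x3 uint8, red, green, blue), "intrinsics" (3x3 intrinsics, pixels), "T" (4x4, takes a point from camera to world coordinates); the wrist camera has in their place "hand_eye" (4x4, takes a point from camera to tool coordinates, whose origin is the TCP and whose axes are the flange's). Camera axes: x right, y up, looking along -z (the intrinsics and any distortion apply to the point x, -y, -z); pixel columns grow to the right and rows downward; lengths in m; the calibration is good to about 2 mm. A picture is of the moment at which its call begins: read the wrist's pose just before it. There is no depth.
- job.finish_job(): hands the job in; it is judged then, once.
Trained networks look in a picture, given as the dict that the camera call returned (one of the last four; its "shot" number tells which), for a name from the list of things; names that differ only in an ending like _2 or _b are one class to them, and where a whole thing is asked for, a point or a joint stands for the part that bears it (a point fixed in the world has none). Each returns a list of dicts, best first, with "score" (0 to 1); they miss things now and then, are a little off and sometimes report something else, mostly with a low value. They report only what shows in the picture. A call takes as long as a camera call. They do not tell look-alikes from the thing itself.
- viewer.boxes_of(picture, label): "extent" ([centre column, centre row, width, height] in pixels, round what is visible of it).
- viewer.spot_point(picture, label): "point" ([column, row] in pixels: a listed point, or the origin of a listed thing).
The state is a dict: "time": time; "q": joint angles; "joint_vel": joint speeds; "joint_torque": joint torques, N m; "tool_pos": TCP position; "tcp_rot": TCP orientation; "wrist_force": force on the tool from outside, world axes, zero at the start; "torque": the same for the moment, N m; "width": opening from 0.0 (shut) to 1.0 (fully open); "grip_force": force on a finger pad.
Only numpy, scipy, OpenCV 4.12 (cv2) and the standard library are available. Lean on these libraries where they do the work, as an engineer would, in place of code of your own. Each camera call takes 0.05 s, during which the arm holds its last target. There are 200 camera calls.

## Working session

There is one attempt and no reset: what is moved stays moved. The work goes in short steps, Python scripts to look and compute and a tool call to move; the robot and the scene stay as the last step left them, time stands still between calls to the robot, and variables do not carry over. Pictures are saved under pics/ and viewed, at most 10 in all, crops included, and the job is handed in when it is done.

Besides the shell and the picture viewer there is one more tool, called after "Request:" by a JSON object that holds its "fn" and its "kwargs", one argument or row to a line. step_arm: Moves the arm, as the interface text tells. Its arguments: {"type":"object","properties":{"series":{"type":"array"},"gripper":{"type":"number"},"newtons":{"type":"number"}},"required":["series"]}

```bash
mkdir -p pics
cat > h.py <<'E'
import numpy as np, cv2
from scipy.spatial.transform import Rotation as R
from workcell import monitor, viewer, job
def shot(name,save=None):
    s=monitor.read_state(); p=viewer.read_camera(name)
    if 'T' in p: T=np.array(p['T'])
    else:
        W=np.eye(4); W[:3,:3]=R.from_rotvec(s['tcp_rot']).as_matrix(); W[:3,3]=s['tool_pos']
        T=W@np.array(p['hand_eye'])
    if save: cv2.imwrite('pics/'+save+'.png',p['image'][:,:,::-1])
    return p,T
def ray(p,T,px):
    K=np.array(p['intrinsics']); d=np.linalg.inv(K)@[px[0],px[1],1]
    d=T[:3,:3]@(d*[1,-1,-1]); return T[:3,3],d
def atz(p,T,px,z):
    o,d=ray(p,T,px); return o+d*(z-o[2])/d[2]
def proj(p,T,X):
    c=np.linalg.inv(T)@np.append(X,1); k=np.array(p['intrinsics'])@(c[:3]*[1,-1,-1]); return k[:2]/k[2]
E
cat > a.py <<'E'
from h import *
np.set_printoptions(precision=3,suppress=True)
print(monitor.read_state())
for n in ['scene','side']:
    p,T=shot(n,n); print(n,{k:v for k,v in p.items() if k not in('image',)})
    for l in ['tin','press','tape','brush','glue','jar','brayer','pot']:
        print(l,[(np.round(b['extent']),round(b['score'],2)) for b in viewer.boxes_of(p,l)[:3]])
    for l,z in [('tin',.03),('nest',.018),('clamp_hinge',.14),('clamp_foot',.2),('clamp_grip',.13),('press',0),('lid',.03),('tape',0),('glue',0),('jar',0),('pot',0),('brush',0),('brayer',0)]:
        try: print(l,[(np.round(b['point']),round(b['score'],2),atz(p,T,b['point'],z)) for b in viewer.spot_point(p,l)[:3]])
        except Exception as e: print(l,e)
E
python3 a.py
```

```text
{'time': 0.0, 'q': array([-1.193,  0.265,  1.605,  0.   ,  1.274, -0.037]), 'joint_vel': array([ 0.001,  0.001, -0.001, -0.001, -0.001, -0.001]), 'joint_torque': array([  0.002, -51.511, -36.731,  -0.   ,   0.013,   0.   ]), 'tool_pos': array([ 0.272, -0.617,  0.23 ]), 'tcp_rot': array([-3.072, -0.646,  0.001]), 'wrist_force': array([0.303, 0.018, 0.164]), 'torque': array([-0.018, -0.011,  0.028]), 'grip_force': 0.0, 'width': 0.9991652006880243}
scene {'intrinsics': array([[508.533,   0.   , 281.899],
       [  0.   , 508.533, 208.01 ],
       [  0.   ,   0.   ,   1.   ]]), 'T': array([[-0.037, -0.642,  0.766,  1.566],
       [ 0.999, -0.035,  0.02 ,  0.05 ],
       [ 0.014,  0.766,  0.643,  1.03 ],
       [ 0.   ,  0.   ,  0.   ,  1.   ]]), 'shot': 1}
tin [(array([200., 232.,  33.,  32.]), 0.91), (array([186., 268.,  40.,  33.]), 0.75), (array([197., 192.,  29.,  37.]), 0.69)]
press [(array([338., 230.,  44.,  80.]), 0.96), (array([136., 195.,  24.,  34.]), 0.5), (array([344., 222.,  12.,  73.]), 0.43)]
tape [(array([275., 232.,  21.,  20.]), 0.67)]
brush [(array([269., 286.,  75., 
[... 2738 characters left out ...]
, 0.13 ]))]
press [(array([288., 283.]), 0.63, array([0.481, 0.166, 0.   ]))]
lid it knows: brayer, brush, clamp_foot, clamp_grip, clamp_hinge, glue, jar, nest, pot, press, tape, tin
tape [(array([296., 243.]), 0.56, array([0.459, 0.008, 0.   ]))]
glue [(array([254., 169.]), 0.78, array([ 0.629, -0.373,  0.   ]))]
jar [(array([232., 358.]), 0.66, array([0.621, 0.405, 0.   ])), (array([265., 256.]), 0.17, array([0.557, 0.062, 0.   ]))]
pot [(array([254., 169.]), 0.53, array([ 0.629, -0.372,  0.   ]))]
brush [(array([234., 239.]), 0.76, array([ 0.664, -0.007,  0.   ])), (array([238., 261.]), 0.35, array([0.64 , 0.085, 0.   ]))]
brayer [(array([301., 375.]), 0.62, array([0.442, 0.446, 0.   ]))]
```

```bash
python3 -c "
import cv2,numpy as np
a=cv2.imread('pics/scene.png')[150:330,100:460]; b=cv2.imread('pics/scene.png')[160:300,100:240]
cv2.imwrite('pics/c1.png',cv2.resize(a,(800,400),interpolation=cv2.INTER_CUBIC))
c=cv2.imread('pics/side.png')[130:230,220:360]
cv2.imwrite('pics/c2.png',np.hstack([cv2.resize(b,(400,400),interpolation=cv2.INTER_CUBIC),cv2.resize(c,(400,286),interpolation=cv2.INTER_CUBIC).__class__(0) if 0 else cv2.copyMakeBorder(cv2.resize(c,(400,286)),0,114,0,0,0)]))"
```

```text
(no output)
```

View pics/c1.png

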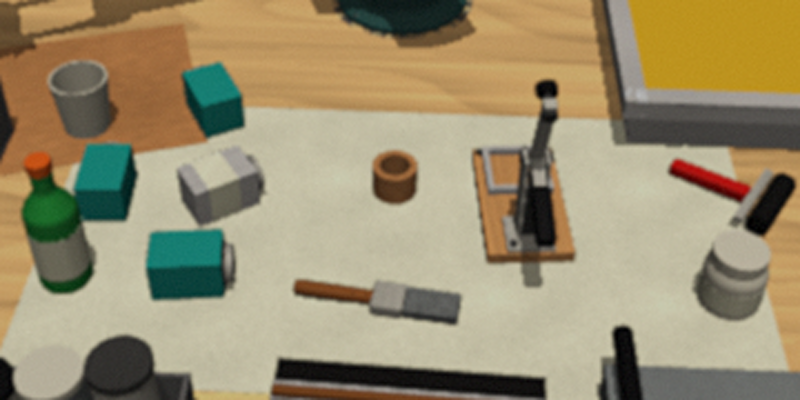

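View pics/c2.png

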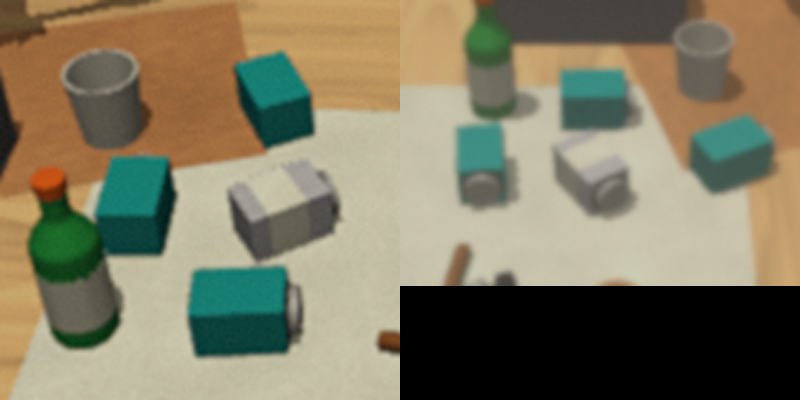

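The candidates are the grey tin with a paper band at scene (200,232), which has a lid facing right, and three turquoise boxes at (197,192), (147,230) and (185,268). The close crop confirms the grey one is the tin: it lies with its lid towards +y/-x. I'll move above it for a close look.

```bash
cat >> h.py <<'E'
def goto(pos,ydir=None):
    """deltas in tool axes to world pos; ydir = world angle wanted for tool y (mod pi)"""
    s=monitor.read_state(); M=R.from_rotvec(s['tcp_rot']).as_matrix()
    d=M.T@(np.array(pos)-s['tool_pos']); t=0
    ya=np.arctan2(M[1,1],M[0,1])
    if ydir is not None:
        t=-(ydir-ya); t=(t+np.pi/2)%np.pi-np.pi/2
    print('delta',np.round(d,4),'turn',round(t,3),'tool y ang',round(ya,3),'q',np.round(s['q'],2),'tcp',np.round(s['tool_pos'],4),'F',np.round(s['wrist_force'],1),'w',round(s['width'],3),'g',round(s['grip_force'],1),'t',round(s['time'],2))
E
python3 - <<'E'
from h import *
goto([.515,-.215,.26],np.radians(30))
p,T=shot('scene'); a=atz(p,T,(212.5,226.5),.03); b=atz(p,T,(186,239),.03); print(a,b)
p,T=shot('wrist'); print(np.array(p['hand_eye']).round(3),p['intrinsics'])
E
```

```text
delta [ 0.3847 -0.2707 -0.0287] turn 1.462 tool y ang -1.156 q [-1.19  0.26  1.6  -0.    1.27 -0.04] tcp [ 0.272  -0.6178  0.2313] F [-1.5 -0.6 -0.4] w 1.002 g 0.0 t 2.1
[ 0.46882512 -0.18047034  0.03      ] [ 0.5254617  -0.24799892  0.03      ]
[[-0.001  0.946  0.326  0.084]
 [ 1.     0.001 -0.    -0.001]
 [-0.     0.326 -0.946 -0.142]
 [ 0.     0.     0.     1.   ]] [[369.47680141   0.         277.50331359]
 [  0.         369.47680141 205.59495134]
 [  0.           0.           1.        ]]
```

Request:
{"fn": "step_arm", "kwargs": {
  "series": [0.192, -0.135, -0.03, 0.7, 0.385, -0.27, -0.03, 1.46, 0.385, -0.27, -0.03, 1.46, 0.385, -0.27, -0.03, 1.46, 0.385, -0.27, -0.03, 1.46, 0.385, -0.27, -0.03, 1.46, 0.385, -0.27, -0.03, 1.46, 0.385, -0.27, -0.03, 1.46],
  "gripper": 1,
  "newtons": 20
}}

```text
time: 3.2
tool_pos: [0.5158, -0.2149, 0.2617]
tcp_rot: [-2.735, 1.545, -0.001]
wrist_force: [0.4, 0.2, 1.4]
width: 1.003
grip_force: 0.0
```

Request:
{"fn": "step_arm", "kwargs": {
  "series": [0, 0, 0, 0, 0, 0, 0, 0]
}}

```text
time: 3.45
tool_pos: [0.5147, -0.2169, 0.2612]
tcp_rot: [2.741, -1.534, -0.0]
wrist_force: [-0.8, -0.6, 0.3]
width: 1.002
grip_force: 0.0
```

Run:
```python
from h import *
goto([.5,-.215,.26],np.radians(40))
p,T=shot('wrist','w1')
print([(np.round(b['extent']),round(b['score'],2)) for b in viewer.boxes_of(p,'tin')])
print([(np.round(b['point']),round(b['score'],2),atz(p,T,b['point'],.03)) for b in viewer.spot_point(p,'tin')])
np.save('w1T.npy',T)
```

```text
delta [-0.0093  0.0116  0.0012] turn -0.148 tool y ang -2.591 q [-0.44  0.03  1.82 -0.    1.3   2.15] tcp [ 0.5147 -0.2169  0.2612] F [-0.8 -0.6  0.3] w 1.002 g 0.0 t 3.45
[(array([174.,  84., 104., 124.]), 0.91), (array([291., 178.,  64., 107.]), 0.86), (array([452., 228., 116.,  72.]), 0.73), (array([381.,  45., 128.,  90.]), 0.59)]
[(array([189.,  42.]), 0.9, array([ 0.64445614, -0.27271692,  0.03      ])), (array([334.,  16.]), 0.82, array([ 0.54215824, -0.36095567,  0.03      ])), (array([289., 124.]), 0.81, array([ 0.52582342, -0.25723878,  0.03      ])), (array([404., 225.]), 0.61, array([ 0.3618928 , -0.23109037,  0.03      ])), (array([ 79., 245.]), 0.24, array([ 0.65462878, -0.02421606,  0.03      ]))]
```

View pics/w1.png

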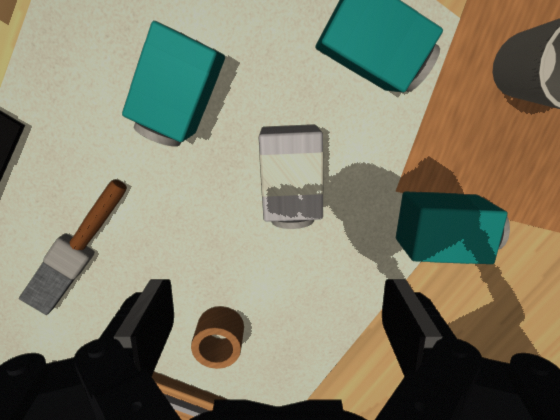

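The grey tin shows nearly axis-aligned. Its top-face corners are at about (260,134), (321,131), (323,218) and (264,221), with the lid at the bottom (293,223). The turquoise look-alikes are at (174,84), (381,45) and (452,228).

Run:
```python
from h import *
p,T=shot('wrist'); 
c=np.array([atz(p,T,x,.06)[:2] for x in [(260,134),(321,131),(323,218),(264,221)]])
print(c.round(4),[np.linalg.norm(c[i]-c[i-1]).round(4) for i in range(4)])
ctr=c.mean(0); u=(c[2]+c[3]-c[0]-c[1]); u/=np.linalg.norm(u); v=(c[1]+c[2]-c[0]-c[3]); 
print(ctr,np.degrees(np.arctan2(u[1],u[0])),np.degrees(np.arctan2(v[1],v[0])),'under',ctr-.044*u)
g=ctr+.038*u; yd=np.arctan2(u[1],u[0])-np.pi/2
print(g); goto([*g,.11],yd); goto([*g,.012],yd)
# neighbours: tape dist
```

```text
[[ 0.5459 -0.2394]
 [ 0.4995 -0.2708]
 [ 0.4506 -0.2006]
 [ 0.499  -0.1674]] [np.float64(0.0859), np.float64(0.0561), np.float64(0.0856), np.float64(0.0587)]
[ 0.4987793  -0.21956882] 123.95129255240133 -145.72909346453383 under [ 0.52335277 -0.25606737]
[ 0.47755676 -0.18804734]
delta [-0.0446  0.0157  0.151 ] turn -0.046 tool y ang -2.595 q [-0.45  0.03  1.82 -0.    1.3   2.15] tcp [ 0.5142 -0.2179  0.261 ] F [-0.4  0.1  0.5] w 1.004 g 0.0 t 3.65
delta [-0.0445  0.0157  0.249 ] turn -0.046 tool y ang -2.595 q [-0.45  0.03  1.82 -0.    1.3   2.15] tcp [ 0.5142 -0.2179  0.261 ] F [-0.4  0.1  0.5] w 1.004 g 0.0 t 3.65
```

Request:
{"fn": "step_arm", "kwargs": {
  "series": [-0.0475, 0.0157, 0.06, -0.046, -0.0475, 0.0157, 0.12, -0.046, -0.0475, 0.0157, 0.15, -0.046, -0.0475, 0.0157, 0.18, -0.046, -0.0475, 0.0157, 0.21, -0.046, -0.0475, 0.0157, 0.235, -0.046, -0.0475, 0.0157, 0.252, -0.046, -0.0475, 0.0157, 0.252, -0.046]
}}

```text
time: 4.65
tool_pos: [0.4754, -0.1844, 0.008]
tcp_rot: [2.773, -1.475, -0.005]
wrist_force: [0.5, -0.2, -0.7]
width: 0.997
grip_force: 0.0
```

Request:
{"fn": "step_arm", "kwargs": {
  "series": [0, 0, 0, 0, 0, 0, 0, 0, 0, 0, 0, 0, 0, 0, 0, 0],
  "gripper": 0.5,
  "newtons": 20
}}

```text
time: 5.15
tool_pos: [0.4778, -0.185, 0.0105]
tcp_rot: [2.774, -1.474, 0.004]
wrist_force: [-1.8, -1.1, 6.1]
width: 0.698
grip_force: 23.4
```

Request:
{"fn": "step_arm", "kwargs": {
  "series": [0, 0, -0.02, 0, 0, 0, -0.04, 0, 0, 0, -0.06, 0, 0, 0, -0.08, 0, 0, 0, -0.1, 0, 0, 0, -0.12, 0, 0, 0, -0.12, 0, 0, 0, -0.12, 0]
}}

```text
time: 6.15
tool_pos: [0.4759, -0.1838, 0.128]
tcp_rot: [-2.774, 1.474, 0.003]
wrist_force: [-0.2, -0.6, -3.1]
width: 0.7
grip_force: 23.6
```

Run:
```python
from h import *
goto([.44,.17,.2])
out=[]
for n in ['scene','side','wrist']:
    p,T=shot(n); im=p['image'][:,:,::-1]
    if n!='wrist':
        u,v=proj(p,T,monitor.read_state()['tool_pos']).astype(int); im=im[max(0,v-60):v+60,u-50:u+50]
    else: im=im[200:420,130:430]
    out.append(cv2.resize(im,(260,312),interpolation=cv2.INTER_CUBIC))
cv2.imwrite('pics/lift.png',np.hstack(out))
```

```text
delta [-0.3134 -0.1682 -0.0716] turn 0 tool y ang -2.548 q [-0.42  0.04  2.06  0.    1.04  2.13] tcp [ 0.4759 -0.1838  0.128 ] F [-0.2 -0.6 -3.1] w 0.7 g 23.6 t 6.15
```

View pics/lift.png

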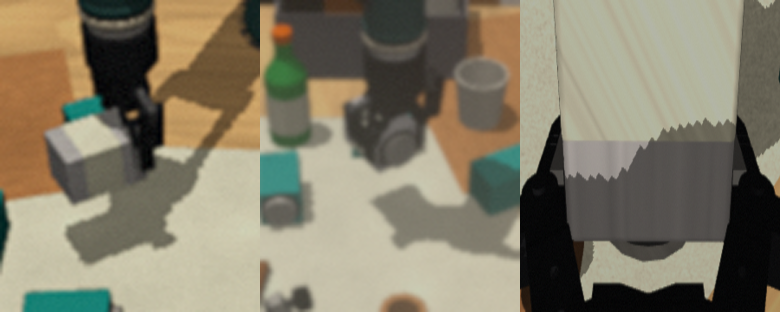

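The tin is held at the lid end and still lies nearly level, with at most a slight droop in the crops. I'll measure the droop by triangulating the underside centre.

```bash
cat >> h.py <<'E'
def tri(label,near,names=('scene','side'),r=60):
    A=np.zeros((3,3)); b=np.zeros(3); got=[]
    for n in names:
        p,T=shot(n); pr=proj(p,T,near)
        c=[(np.linalg.norm(np.array(q['point'])-pr),q) for q in viewer.spot_point(p,label)]
        c=[x for x in c if x[0]<r]
        if not c: print(n,'none'); continue
        q=min(c,key=lambda x:x[0])[1]; o,d=ray(p,T,q['point']); d=d/np.linalg.norm(d)
        P=np.eye(3)-np.outer(d,d); A+=P; b+=P@o; got.append((n,np.round(q['point']),np.round(pr),round(q['score'],2)))
    X=np.linalg.solve(A,b); print(label,X.round(4),got); return X
E
python3 - <<'E'
from h import *
s=monitor.read_state(); g=s['tool_pos']+[0,0,.022]
X=tri('tin',g+np.array([.045,-.07,-.01]),r=35); print(g,X-g, np.degrees(np.arctan2(g[2]-X[2],np.hypot(*(X-g)[:2]))))
p,T=shot('side','side2');p,T=shot('wrist','w2'); print(p['image'].shape)
cv2.imwrite('pics/w2.png',p['image'][:,:,::-1])
E
```

```text
tin [ 0.5285 -0.2415  0.1464] [('scene', array([184., 209.]), array([180., 208.]), 0.93), ('side', array([277., 160.]), array([279., 160.]), 0.65)]
[ 0.47575998 -0.18384847  0.14974748] [ 0.05272579 -0.05766428 -0.00330221] 2.420021971594104
(420, 560, 3)
```

View pics/w2.png

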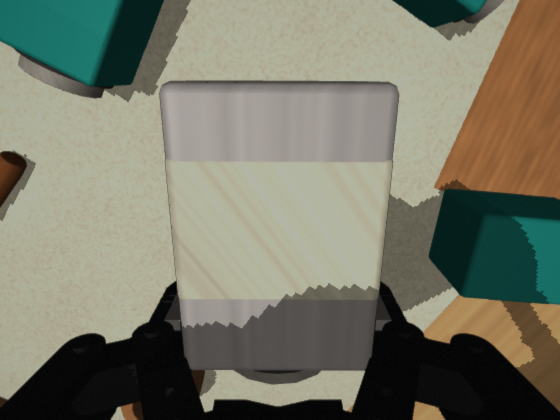

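The tin is held level and the pads don't let it pivot. I'll rotate it by pushing the low edge of its underside against the press base's -y edge as a fulcrum, so I need the press pose more precisely.

Run:
```python
from h import *
for n in ['scene','side']:
    im=cv2.imread(f'pics/{n}.png'); p,T=shot(n)
    hsv=cv2.cvtColor(im,cv2.COLOR_BGR2HSV)
    C=np.array([proj(p,T,[.487+a,.174+b,.018]) for a in(-.13,.13) for b in(-.085,.085)])
    m=np.zeros(im.shape[:2],np.uint8); cv2.fillConvexPoly(m,cv2.convexHull(C.astype(np.int32)),255)
    w=((hsv[...,0]<22)&(hsv[...,1]>105)&(hsv[...,2]>70)).astype(np.uint8)*255&m
    w=cv2.morphologyEx(w,cv2.MORPH_OPEN,np.ones((2,2)))
    ys,xs=np.nonzero(w); P=np.array([atz(p,T,(x,y),.018)[:2] for x,y in zip(xs,ys)])
    r=cv2.minAreaRect((P*1000).astype(np.float32)); print(n,len(P),r, cv2.boxPoints(r).round(0).tolist())
    cv2.imwrite(f'pics/m_{n}.png',w)
m=[cv2.resize(np.vstack([cv2.imread(f'pics/{n}.png')[a:a+100,b:b+130],cv2.imread(f'pics/m_{n}.png')[a:a+100,b:b+130]]),(390,600)) for n,a,b in(('scene',190,280),('side',220,220))]
cv2.imwrite('pics/pm.png',np.hstack(m))
```

```text
scene 905 ((503.3792724609375, 177.52220153808594), (204.3134307861328, 109.08299255371094), 4.749709606170654) [[397.0, 223.0], [406.0, 115.0], [610.0, 132.0], [601.0, 240.0]]
side 1006 ((483.2489929199219, 181.4881134033203), (189.9610595703125, 107.49015045166016), 4.6824049949646) [[384.0, 227.0], [393.0, 120.0], [582.0, 136.0], [574.0, 243.0]]
```

View pics/pm.png

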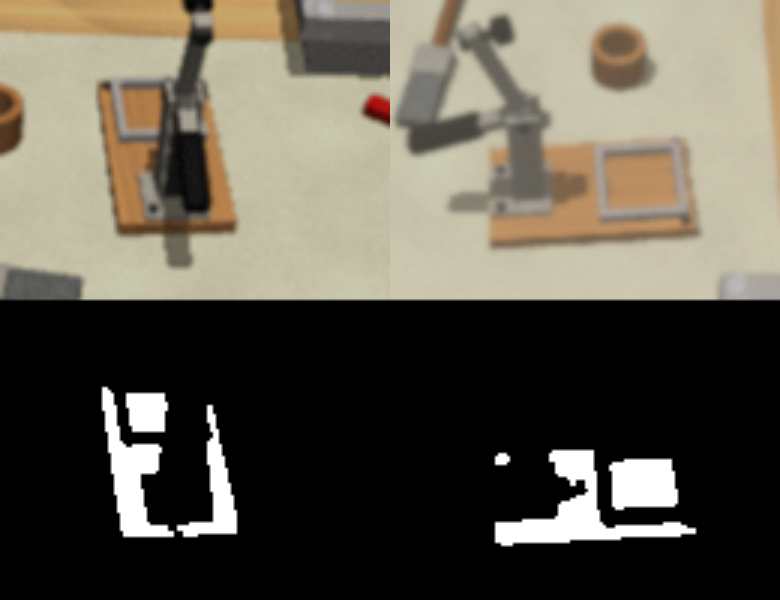

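Base outline measured: yaw 4.7°, with the -y edge at about y=0.129 where x=0.56. Next I swing the tin round so its underside faces that edge.

```bash
python3 -c "
from h import *
goto([.569,.014,.128])"
```

```text
delta [-0.1128 -0.1874  0.0011] turn 0 tool y ang -2.548 q [-0.42  0.04  2.06  0.    1.04  2.13] tcp [ 0.4768 -0.1843  0.1291] F [ 0.5  0.1 -3.5] w 0.699 g 23.6 t 6.7
```

Request:
{"fn": "step_arm", "kwargs": {
  "series": [-0.007, -0.012, 0, -0.175, -0.014, -0.024, 0, -0.35, -0.021, -0.036, 0, -0.525, -0.028, -0.048, 0, -0.7, -0.035, -0.06, 0, -0.875, -0.042, -0.072, 0, -1.05, -0.049, -0.084, 0, -1.225, -0.056, -0.096, 0, -1.4]
}}

```text
time: 7.7
tool_pos: [0.5253, -0.0839, 0.1293]
tcp_rot: [3.069, 0.669, 0.0]
wrist_force: [1.2, -1.0, -4.0]
width: 0.7
grip_force: 23.6
```

```bash
python3 -c "
from h import *
goto([.569,.014,.128],np.radians(4.7))"
```

```text
delta [ 0.0805 -0.0708  0.0013] turn -1.224 tool y ang -1.142 q [-0.21  0.08  2.01 -0.    1.05  0.94] tcp [ 0.5253 -0.0839  0.1293] F [ 1.2 -1.  -4. ] w 0.7 g 23.6 t 7.7
```

Request:
{"fn": "step_arm", "kwargs": {
  "series": [0.01, -0.009, 0, -0.16, 0.02, -0.018, 0, -0.32, 0.03, -0.026, 0, -0.48, 0.04, -0.035, 0, -0.64, 0.05, -0.044, 0, -0.8, 0.06, -0.053, 0, -0.96, 0.07, -0.062, 0, -1.12, 0.08, -0.071, 0, -1.224]
}}

```text
time: 8.7
tool_pos: [0.5691, 0.0137, 0.1293]
tcp_rot: [2.13, 2.308, 0.0]
wrist_force: [0.2, -0.1, -2.8]
width: 0.701
grip_force: 23.6
```

Run:
```python
from h import *
goto([.569,.014,.0205],np.radians(4.7))
p,T=shot('wrist','w3'); np.save('T3.npy',T)
```

```text
delta [ 0.0004 -0.0002  0.1088] turn -0.002 tool y ang 0.08 q [-0.02  0.15  1.94 -0.    1.05 -0.1 ] tcp [0.5691 0.0137 0.1293] F [ 0.2 -0.1 -2.8] w 0.701 g 23.6 t 8.7
```

View pics/w3.png

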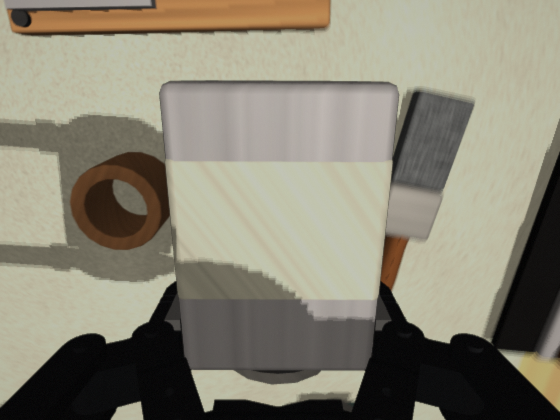

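This shows the base's near edge at row ~27 with its corner at (330,25), the tape at (120,195) and the brush at (430,150). I'll convert these to positions to check clearance.

Run:
```python
from h import *
p,T=shot('wrist')
for n,px,z in [('edgeL',(40,28),.018),('edgeR',(320,25),.018),('corner',(330,24),.018),('tapeR',(166,195),.03),('tapeTopR',(160,200),.045),('tapetop',(116,207),.045),('brushL',(392,185),.012),('brushL2',(386,270),.01),('brushTop',(413,90),.01)]: print(n,atz(p,T,px,z).round(4))
```

```text
edgeL [0.413  0.1167 0.018 ]
edgeR [0.5861 0.1327 0.018 ]
corner [0.5922 0.1338 0.018 ]
tapeR [0.4927 0.0181 0.03  ]
tapeTopR [0.4931 0.0194 0.045 ]
tapetop [0.4647 0.0123 0.045 ]
brushL [0.6516 0.0331 0.012 ]
brushL2 [ 0.6604 -0.0372  0.01  ]
brushTop [0.6542 0.0995 0.01  ]
```

Request:
{"fn": "step_arm", "kwargs": {
  "series": [0, -0.007, 0.03, 0, 0, -0.007, 0.06, 0, 0, -0.007, 0.09, 0, 0, -0.007, 0.109, 0, 0.01, -0.007, 0.109, 0, 0.02, -0.007, 0.109, 0, 0.028, -0.007, 0.109, 0, 0.033, -0.007, 0.109, 0]
}}

```text
time: 9.8
tool_pos: [0.562, 0.0434, 0.0227]
tcp_rot: [2.124, 2.304, -0.001]
wrist_force: [1.1, -22.2, 5.8]
width: 0.699
grip_force: 24.8
```

Request:
{"fn": "step_arm", "kwargs": {
  "series": [0.004, 0, 0, 0, 0.008, 0, -0.002, 0]
}}

```text
time: 10.05
tool_pos: [0.5619, 0.0476, 0.0258]
tcp_rot: [2.121, 2.301, -0.006]
wrist_force: [-0.8, -28.6, 9.2]
width: 0.704
grip_force: 26.8
```

Request:
{"fn": "step_arm", "kwargs": {
  "series": [0.003, 0, -0.007, 0, 0.006, 0, -0.0135, 0, 0.01, 0, -0.02, 0, 0.0135, 0, -0.0265, 0]
}}

```text
time: 10.55
tool_pos: [0.5586, 0.0669, 0.0501]
tcp_rot: [2.133, 2.303, 0.001]
wrist_force: [0.8, -3.3, -3.9]
width: 0.702
grip_force: 25.7
```

Run:
```python
from h import *
goto([.562,.045,.0205])
p,T=shot('wrist','w4')
q,T2=shot('side'); u,v=proj(q,T2,[.56,.08,.05]).astype(int)
cv2.imwrite('pics/t4.png',np.hstack([p['image'][:,:,::-1],cv2.resize(q['image'][v-70:v+70,u-40:u+40,::-1],(240,420))]))
```

```text
delta [-0.0221  0.0016  0.0296] turn 0 tool y ang 0.077 q [ 0.08  0.23  2.01 -0.    0.9  -0.  ] tcp [0.5586 0.0669 0.0501] F [ 0.8 -3.3 -3.9] w 0.702 g 25.7 t 10.55
```

View pics/t4.png

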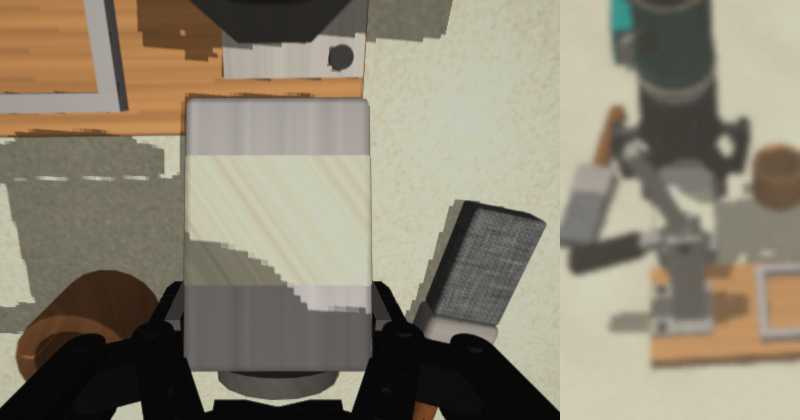

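It works: the tin has tilted (far edge 183 px wide against 187 px near, earlier 238 against 190). I'll get the angle from a PnP on the top face's corners.

```bash
cat >> h.py <<'E'
def tilt(p,T,px):
    # px: far-left, far-right, near-right, near-left corners of upper flat side
    obj=np.array([[-.03,0,0],[.03,0,0],[.03,.088,0],[-.03,.088,0]]); K=np.array(p['intrinsics'])
    ok,r,t=cv2.solvePnP(obj,np.array(px,float),K,None,flags=cv2.SOLVEPNP_IPPE)
    F=np.diag([1,-1,-1]); ax=T[:3,:3]@F@cv2.Rodrigues(r)[0]@[0,1,0]; o=T[:3,3]+T[:3,:3]@F@t.ravel()
    print('axis',ax.round(3),'elev deg',np.degrees(np.arcsin(ax[2])).round(1),'upper bottom edge mid',o.round(4))
E
python3 - <<'E'
from h import *
p,T=shot('wrist'); tilt(p,T,[(187,97),(370,97),(372,371),(185,371)])
E
```

```text
axis [ 0.069 -0.917  0.394] elev deg 23.2 upper bottom edge mid [0.5531 0.1459 0.0648]
```

Tilt is now 23°. I'll tip on to about 45° here, since the cheek blocks more, then finish on the outer side of the nest fence.

Request:
{"fn": "step_arm", "kwargs": {
  "series": [0.006, 0, -0.005, 0, 0.012, 0, -0.0097, 0, 0.018, 0, -0.014, 0, 0.0255, 0, -0.0176, 0, 0.0255, 0, -0.0176, 0]
}}

```text
time: 11.32
tool_pos: [0.5562, 0.0934, 0.0669]
tcp_rot: [2.134, 2.305, 0.002]
wrist_force: [1.1, -1.4, 1.3]
width: 0.704
grip_force: 26.2
```

Run:
```python
from h import *
goto([.44,.09,.0905])
p,T=shot('wrist','w5'); im=p['image']; print(T.round(4).tolist())
# rows/cols of strong edges: print a column profile of tin for automated corners
g=cv2.cvtColor(im,cv2.COLOR_RGB2GRAY); print(g[40:300:5,280].tolist()); print([ (r,g[r,140:430:6].tolist()) for r in (150,330)])
X=tri('tin',[.555,.14,.03],('scene','side','wrist'),60)
```

```text
delta [ 0.0056 -0.1161 -0.0237] turn 0 tool y ang 0.077 q [0.12 0.21 1.99 0.   0.93 0.04] tcp [0.5562 0.0934 0.0669] F [ 1.1 -1.4  1.3] w 0.704 g 26.2 t 11.32
[[0.9971, -0.0712, -0.0269, 0.5488], [0.0761, 0.9427, 0.3248, 0.1777], [0.0022, -0.3259, 0.9454, 0.2086], [0.0, 0.0, 0.0, 1.0]]
[74, 73, 74, 74, 76, 76, 77, 79, 77, 76, 78, 79, 77, 75, 73, 62, 77, 75, 169, 213, 203, 195, 192, 139, 72, 72, 72, 72, 214, 218, 217, 223, 225, 217, 217, 215, 211, 220, 218, 210, 211, 218, 221, 224, 219, 218, 176, 116, 116, 116, 116, 116]
[(150, [112, 59, 102, 115, 180, 180, 180, 99, 190, 191, 193, 192, 191, 186, 190, 189, 188, 193, 196, 198, 199, 192, 194, 192, 192, 197, 199, 199, 199, 201, 200, 200, 201, 200, 201, 202, 201, 190, 234, 228, 232, 233, 233, 233, 219, 64, 59, 64, 64]), (330, [13, 13, 13, 13, 14, 13, 64, 20, 114, 122, 116, 118, 119, 118, 119, 116, 111, 116, 122, 116, 121, 119, 119, 117, 118, 121, 120, 119, 121, 122, 118, 115, 115, 116, 115, 116, 117, 115, 100, 25, 64, 13, 11, 12, 11, 12, 12, 128, 128])]
wrist none
tin [0.5491 0.145  0.0294] [('scene', array([326., 252.]), array([323., 251.]), 0.98), ('side', array([267., 270.]), array([264., 270.]), 0.67)]
```

Run:
```python
from h import *
p,T=shot('wrist'); T=T.copy(); s=monitor.read_state(); T[:3,3]+=np.array([.5586,.0669,.0501])-s['tool_pos']
for n,px,z in [('fence outer corner',(126,110),.018),('fence outer line',(40,112),.018),('fence inner top corner',(97,94),.028),('fence top outer corner',(121,110),.028),('base edge',(20,135),.018),('base edge2',(170,132),.018)]: print(n,atz(p,T,px,z).round(4))
```

```text
fence outer corner [0.4837 0.1325 0.018 ]
fence outer line [0.4444 0.1286 0.018 ]
fence inner top corner [0.4757 0.1393 0.028 ]
fence top outer corner [0.4854 0.1334 0.028 ]
base edge [0.4338 0.1173 0.018 ]
base edge2 [0.5035 0.124  0.018 ]
```

Run:
```python
from h import *
goto([.4445,.080,.11]);goto([.4445,.080,.08]); goto([.4445,.0985,.08])
```

```text
delta [-0.0042 -0.1119 -0.0437] turn 0 tool y ang 0.076 q [0.12 0.21 1.99 0.   0.93 0.04] tcp [0.5558 0.0927 0.0663] F [ 2.5 -1.1  1.2] w 0.703 g 26.2 t 11.72
delta [-0.0042 -0.1119 -0.0137] turn 0 tool y ang 0.076 q [0.12 0.21 1.99 0.   0.93 0.04] tcp [0.5558 0.0927 0.0663] F [ 2.5 -1.1  1.2] w 0.703 g 26.2 t 11.72
delta [ 0.0142 -0.1105 -0.0137] turn 0 tool y ang 0.076 q [0.12 0.21 1.99 0.   0.93 0.04] tcp [0.5558 0.0927 0.0663] F [ 2.5 -1.1  1.2] w 0.703 g 26.2 t 11.72
```

Request:
{"fn": "step_arm", "kwargs": {
  "series": [-0.006, 0, -0.02, 0, -0.006, 0, -0.0437, 0, -0.006, -0.04, -0.0437, 0, -0.006, -0.08, -0.0437, 0, -0.006, -0.1115, -0.0437, 0, -0.006, -0.1115, -0.03, 0, -0.006, -0.1115, -0.0137, 0, -0.006, -0.1115, -0.0137, 0]
}}

```text
time: 12.72
tool_pos: [0.4437, 0.078, 0.0777]
tcp_rot: [-2.133, -2.302, 0.005]
wrist_force: [-0.2, 0.4, -2.9]
width: 0.7
grip_force: 25.6
```

Request:
{"fn": "step_arm", "kwargs": {
  "series": [0.008, 0, 0, 0, 0.016, 0, 0, 0, 0.022, 0, 0, 0, 0.026, 0, 0, 0]
}}

```text
time: 13.22
tool_pos: [0.4433, 0.1047, 0.0803]
tcp_rot: [2.134, 2.305, 0.001]
wrist_force: [-0.8, 0.6, -3.7]
width: 0.699
grip_force: 25.7
```

Run:
```python
from h import *
s=monitor.read_state(); g=s['tool_pos']+[0,0,.02]; goto([.4445,.0985,.08])
X=tri('tin',g+[-.004,.055,-.057],('scene','side','wrist'),60); v=g-X; print(v, np.linalg.norm(v),np.degrees(np.arctan2(v[2],-v[1])))
p,T=shot('wrist','w6'); q,T2=shot('side'); r,T3=shot('scene'); 
def crop(q,T,X,h=50):
    u,v=proj(q,T,X).astype(int); return cv2.resize(q['image'][v-h:v+h,u-h:u+h,::-1],(400,400),interpolation=cv2.INTER_CUBIC)
cv2.imwrite('pics/t6.png',np.hstack([crop(q,T2,g+[0,.04,-.04]),crop(r,T3,g+[0,.04,-.04])]))
```

```text
delta [-0.0063  0.0008  0.0003] turn 0 tool y ang 0.077 q [ 0.18 -0.    2.21  0.    0.94  0.1 ] tcp [0.4433 0.1047 0.0803] F [-0.8  0.6 -3.7] w 0.699 g 25.7 t 13.22
tin [0.4393 0.157  0.0494] [('scene', array([328., 219.]), array([329., 221.]), 0.91), ('side', array([302., 272.]), array([302., 273.]), 0.67), ('wrist', array([278., 154.]), array([280., 142.]), 0.94)]
[ 0.00398985 -0.05234289  0.0509549 ] 0.07315804219424889 44.230174149165045
```

View pics/t6.png

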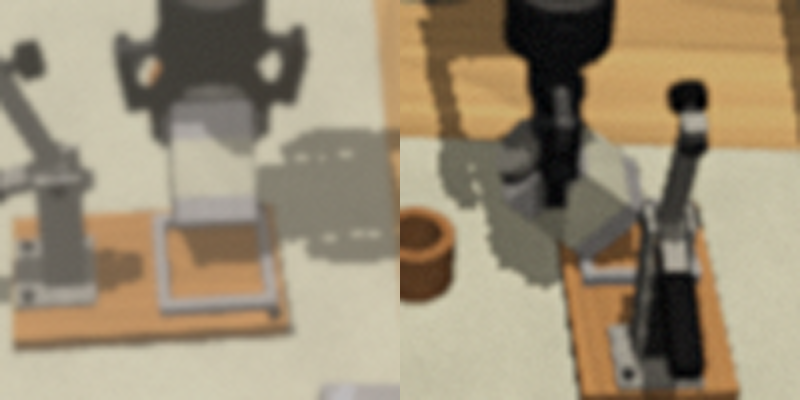

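The tin is at about 44°, with its lower edge just over the fence top. I'll back up, go 7 mm lower and push again.

Request:
{"fn": "step_arm", "kwargs": {
  "series": [-0.014, 0, 0, 0, -0.014, 0, 0.0075, 0, -0.006, 0, 0.0075, 0, -0.002, 0, 0.0075, 0, 0.002, 0, 0.0075, 0]
}}

```text
time: 14.3
tool_pos: [0.4437, 0.1039, 0.0747]
tcp_rot: [2.13, 2.304, -0.005]
wrist_force: [-4.8, -12.2, 18.6]
width: 0.699
grip_force: 28.7
```

Request:
{"fn": "step_arm", "kwargs": {
  "series": [0.005, 0, -0.0015, 0, 0.01, 0, -0.0025, 0, 0.015, 0, -0.003, 0, 0.02, 0, -0.0035, 0, 0.0255, 0, -0.0035, 0]
}}

```text
time: 14.92
tool_pos: [0.4413, 0.1306, 0.0768]
tcp_rot: [2.133, 2.304, -0.002]
wrist_force: [-0.8, -4.1, 3.6]
width: 0.702
grip_force: 27.6
```

```bash
cat > t.py <<'E'
from h import *
s=monitor.read_state(); g=s['tool_pos']+[0,0,.02]; goto([.438,.172,.12])
X=tri('tin',g+[-.004,.045,-.06],('scene','side','wrist'),60); v=g-X; print(v, np.linalg.norm(v),np.degrees(np.arctan2(v[2],-v[1])))
E
python3 t.py
```

```text
delta [ 0.0414 -0.0001 -0.0433] turn 0 tool y ang 0.077 q [ 0.24  0.01  2.2  -0.    0.93  0.16] tcp [0.4413 0.1306 0.0768] F [-0.8 -4.1  3.6] w 0.702 g 27.6 t 14.93
tin [0.4407 0.1509 0.0368] [('scene', array([326., 222.]), array([334., 222.]), 0.56), ('side', array([301., 273.]), array([303., 279.]), 0.97), ('wrist', array([278., 216.]), array([278., 163.]), 0.74)]
[ 0.00055946 -0.02025622  0.05999694] 0.06332661724316156 71.34424141554564
```

Request:
{"fn": "step_arm", "kwargs": {
  "series": [0.006, 0, 0, 0, 0.012, 0, 0.001, 0, 0.018, 0, 0.002, 0, 0.024, 0, 0.004, 0, 0.026, 0, 0.005, 0]
}}

```text
time: 15.85
tool_pos: [0.4391, 0.1581, 0.071]
tcp_rot: [-2.135, -2.305, -0.001]
wrist_force: [0.2, -2.9, 2.9]
width: 0.699
grip_force: 27.6
```

```bash
python3 t.py
```

```text
delta [ 0.014  0.    -0.049] turn 0 tool y ang 0.077 q [0.29 0.03 2.19 0.   0.92 0.22] tcp [0.4391 0.1581 0.071 ] F [ 0.2 -2.9  2.9] w 0.699 g 27.6 t 15.85
wrist none
tin [0.4333 0.1569 0.0256] [('scene', array([328., 225.]), array([343., 223.]), 0.83), ('side', array([305., 275.]), array([304., 288.]), 0.91)]
[0.00572721 0.00119955 0.06536846] 0.06562983787333936 91.05129403565633
```

Request:
{"fn": "step_arm", "kwargs": {
  "series": [0, 0, -0.015, 0, 0, 0, -0.03, 0, 0.006, 0, -0.03, 0, 0.013, 0, -0.03, 0, 0.013, 0, -0.03, 0]
}}

```text
time: 16.77
tool_pos: [0.4374, 0.1708, 0.1005]
tcp_rot: [-2.134, -2.305, 0.001]
wrist_force: [0.8, -0.2, -3.5]
width: 0.695
grip_force: 26.9
```

```bash
cat > t2.py <<'E'
from h import *
s=monitor.read_state(); g=s['tool_pos']+[0,0,.02]; goto([.438,.172,.076])
X=tri('tin',g+[0,0,-.066],('scene','side'),60); v=g-X; print(v)
for n in ['scene','side','wrist']:
    p,T=shot(n,'n_'+n)
    for l,z in [('nest',.018),('clamp_hinge',.14)]:
        print(n,l,[(np.round(b['point']),round(b['score'],2),atz(p,T,b['point'],z).round(4)) for b in viewer.spot_point(p,l)[:1]])
E
python3 t2.py
```

```text
delta [0.0011 0.0007 0.0245] turn 0 tool y ang 0.077 q [ 0.32 -0.    2.16  0.    0.98  0.24] tcp [0.4374 0.1708 0.1005] F [ 0.8 -0.2 -3.5] w 0.695 g 26.9 t 16.77
tin [0.4432 0.1649 0.0648] [('scene', array([332., 216.]), array([333., 217.]), 0.89), ('side', array([301., 270.]), array([303., 274.]), 0.73)]
[-0.00575083  0.00591352  0.05577297]
scene nest [(array([331., 229.]), 0.78, array([0.4486, 0.1669, 0.018 ]))]
scene clamp_hinge [(array([341., 223.]), 0.58, array([0.5578, 0.1813, 0.14  ]))]
side nest [(array([305., 281.]), 0.75, array([0.4306, 0.1683, 0.018 ]))]
side clamp_hinge [(array([267., 257.]), 0.6, array([0.5374, 0.1801, 0.14  ]))]
wrist nest [(array([278., 214.]), 0.61, array([0.4377, 0.1714, 0.018 ]))]
wrist clamp_hinge []
```

Request:
{"fn": "step_arm", "kwargs": {
  "series": [0.001, 0, 0.01, -0.013, 0.001, 0, 0.02, -0.013, 0.001, 0, 0.026, -0.013, 0.001, 0, 0.03, -0.013, 0.001, 0, 0.034, -0.013]
}}

```text
time: 18.05
tool_pos: [0.4374, 0.1735, 0.0693]
tcp_rot: [-2.12, -2.312, -0.002]
wrist_force: [-14.7, 10.6, 24.8]
width: 0.703
grip_force: 29.9
```

```bash
python3 - <<'E'
from h import *
s=monitor.read_state(); g=s['tool_pos']; X=g+[0,0,-.04]; out=[]
for n,h in (('side',36),('scene',36)):
    p,T=shot(n); u,v=proj(p,T,X).astype(int); out.append(cv2.resize(p['image'][v-h:v+h,u-h:u+h,::-1],(300,300),interpolation=cv2.INTER_CUBIC))
p,T=shot('wrist','w8'); w=p['image'][:,:,::-1]
cv2.imwrite('pics/t8.png',np.vstack([np.hstack(out),cv2.resize(w[100:320],(600,236))]))
E
python3 t2.py
```

```text
delta [-0.0016  0.0005 -0.0068] turn 0 tool y ang 0.087 q [0.32 0.04 2.18 0.01 0.92 0.23] tcp [0.4373 0.1736 0.0693] F [-10.5   6.7  15.2] w 0.699 g 28.9 t 18.2
tin [0.4406 0.1727 0.0366] [('scene', array([334., 224.]), array([333., 225.]), 0.67), ('side', array([302., 277.]), array([303., 281.]), 0.85)]
[-0.00324246  0.0008289   0.0526892 ]
scene nest [(array([332., 229.]), 0.91, array([0.4483, 0.1713, 0.018 ]))]
scene clamp_hinge [(array([338., 225.]), 0.6, array([0.5646, 0.1731, 0.14  ]))]
side nest [(array([304., 285.]), 0.96, array([0.4348, 0.1845, 0.018 ]))]
side clamp_hinge [(array([263., 258.]), 0.77, array([0.5488, 0.1841, 0.14  ]))]
wrist nest [(array([278., 259.]), 0.23, array([0.438 , 0.1591, 0.018 ]))]
wrist clamp_hinge []
```

View pics/t8.png

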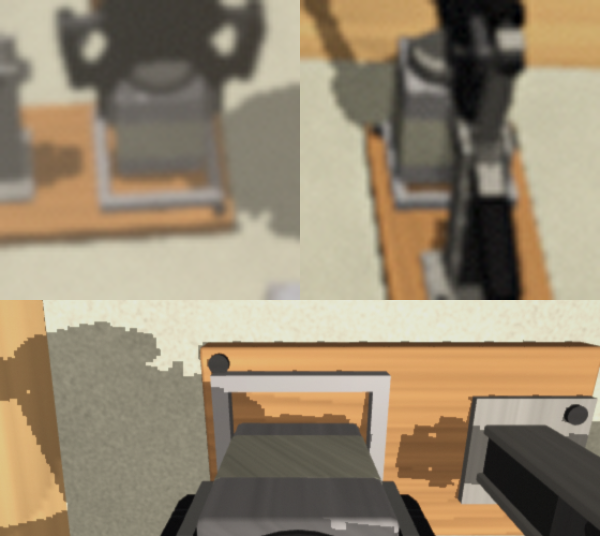

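The last view shows the tin centred in x in the nest, with floor visible between its underside and the +y fence. So it sits too far to -y, probably on the -y fence. I'll work out by how much.

Run:
```python
from h import *
p,T=shot('wrist'); f=lambda x,y:(x*560/600,100+(y-300)*220/236)
for n,px,z in [('fence inner +y top',f(300,391),.028),('fence outer +y top',f(300,374),.028),('fence inner right top',f(369,400),.028),('left inner top',f(231,400),.028),('tin +y bottom',f(298,424),.02),('tin +y bottom',f(298,424),.03),('L',f(238,424),.025),('R',f(358,424),.025),('tin top front edge',f(298,482),.08),('band-lower side?L',f(200,482),.08),('R',f(395,482),.08)]: print(n,atz(p,T,px,z).round(4))
g=cv2.cvtColor(p['image'],cv2.COLOR_RGB2GRAY)
for c in (255,278,300): print(c,g[160:330:2,c].tolist())
```

```text
fence inner +y top [0.435  0.2065 0.028 ]
fence outer +y top [0.4343 0.2148 0.028 ]
fence inner right top [0.4687 0.2049 0.028 ]
left inner top [0.4022 0.1991 0.028 ]
tin +y bottom [0.4358 0.1866 0.02  ]
tin +y bottom [0.4355 0.1903 0.03  ]
L [0.4057 0.1859 0.025 ]
R [0.4656 0.1911 0.025 ]
tin top front edge [0.4358 0.1859 0.08  ]
band-lower side?L [0.3995 0.1828 0.08  ]
R [0.4718 0.1891 0.08  ]
255 [183, 179, 178, 115, 74, 137, 199, 199, 199, 199, 198, 199, 198, 185, 173, 164, 160, 160, 166, 173, 178, 179, 180, 181, 177, 106, 99, 86, 70, 69, 71, 71, 69, 86, 87, 87, 86, 88, 86, 83, 88, 89, 92, 89, 90, 90, 92, 89, 88, 91, 88, 88, 89, 73, 71, 72, 73, 73, 71, 72, 70, 71, 71, 72, 71, 71, 71, 71, 71, 72, 72, 77, 87, 99, 108, 113, 115, 112, 89, 23, 27, 33, 34, 35, 34]
278 [181, 178, 177, 105, 73, 138, 201, 202, 201, 201, 201, 201, 200, 186, 181, 171, 158, 156, 162, 169, 176, 178, 179, 174, 106, 102, 98, 84, 69, 68, 69, 68, 68, 88, 91, 89, 87, 88, 92, 94, 89, 89, 86, 89, 91, 86, 85, 90, 92, 95, 92, 91, 92, 72, 71, 71, 71, 72, 71, 72, 72, 72, 72, 72, 72, 71, 72, 72, 72, 72, 72, 77, 89, 101, 109, 111, 113, 49, 22, 32, 33, 34, 35, 35, 34]
300 [179, 175, 176, 116, 75, 139, 202, 203, 203, 203, 203, 202, 201, 184, 181, 180, 171, 157, 159, 165, 173, 176, 177, 179, 171, 105, 98, 91, 73, 73, 73, 73, 74, 86, 88, 89, 90, 91, 90, 95, 91, 88, 88, 89, 91, 94, 90, 89, 89, 87, 92, 92, 89, 77, 74, 74, 74, 75, 73, 74, 73, 74, 75, 75, 74, 76, 75, 74, 74, 74, 73, 81, 90, 102, 110, 113, 113, 116, 92, 22, 25, 34, 35, 35, 34]
```

The tin over-rotated: its lid leans about 13° to +y and its -y bottom edge sits on the fence. I'll lift, shift 12.5 mm to +y, set the +y edge on the floor and arc back to bring it upright.

Request:
{"fn": "step_arm", "kwargs": {
  "series": [0, 0, -0.02, 0, 0.0125, 0, -0.02, 0, 0.0125, 0, -0.012, 0, 0.0125, 0, -0.004, 0, 0.0125, 0, 0, 0]
}}

```text
time: 19.52
tool_pos: [0.4354, 0.1832, 0.0651]
tcp_rot: [-2.119, -2.317, 0.005]
wrist_force: [0.3, 0.3, -2.4]
width: 0.704
grip_force: 27.0
```

```bash
cat > b.py <<'E'
from h import *
goto([.438,.1715,.065])
p,T=shot('wrist'); g=cv2.cvtColor(p['image'],cv2.COLOR_RGB2GRAY).astype(int)
for c in (265,278,290):
    col=g[150:330,c]; print(c,[(150+i,int(col[i]),int(col[i+3])) for i in range(0,177) if abs(col[i+3]-col[i])>12 and abs(col[i+3]-col[i])>=max(abs(col[j+3]-col[j]) for j in range(max(0,i-3),min(177,i+4)))])
for r in (215,225,240,255,265,275,290):
    print(r,[(i,int(g[r,i]),int(g[r,i+3])) for i in range(120,440) if abs(g[r,i+3]-g[r,i])>20 and abs(g[r,i+3]-g[r,i])>=max(abs(g[r,j+3]-g[r,j]) for j in range(i-4,i+5))])
E
python3 b.py
```

```text
delta [-0.0119  0.0016  0.0001] turn 0 tool y ang 0.089 q [ 0.35  0.05  2.18 -0.    0.91  0.26] tcp [0.4354 0.1832 0.0651] F [ 0.3  0.3 -2.4] w 0.704 g 27.0 t 19.52
265 [(155, 218, 68), (162, 72, 158), (184, 169, 74), (189, 74, 195), (206, 183, 96), (213, 87, 71), (224, 70, 87), (264, 89, 71), (302, 76, 94), (313, 111, 27)]
278 [(155, 219, 73), (162, 72, 159), (183, 174, 76), (189, 74, 195), (207, 179, 92), (213, 85, 68), (224, 69, 90), (264, 90, 70), (303, 81, 98), (304, 87, 104), (313, 105, 21)]
290 [(156, 216, 67), (162, 71, 157), (184, 171, 73), (189, 74, 196), (208, 178, 96), (224, 70, 89), (264, 92, 72), (302, 76, 94), (313, 112, 27)]
215 [(190, 134, 92), (214, 109, 57), (329, 90, 155), (340, 161, 92), (348, 62, 197), (364, 199, 170)]
225 [(191, 134, 91), (214, 110, 59), (335, 72, 99), (347, 62, 190), (348, 70, 198), (363, 197, 173), (439, 163, 60)]
240 [(192, 133, 93), (210, 110, 88), (346, 62, 190), (362, 193, 160), (387, 159, 90)]
255 [(193, 132, 85), (204, 107, 85), (348, 96, 189), (360, 192, 164), (361, 191, 163), (373, 164, 91), (439, 57, 101)]
265 [(194, 140, 87), (353, 99, 192), (359, 192, 171), (360, 192, 171), (371, 170, 97), (438, 57, 103)]
275 [(183, 139, 66), (368, 64, 140), (369, 69, 145), (400, 91, 163), (436, 56, 102)]
290 [(163, 131, 20), (164, 124, 13), (176, 12, 61), (376, 62, 12), (389, 16, 162), (400, 162, 93), (417, 91, 151), (434, 61, 172)]
```

```bash
cat > fit.py <<'E'
from h import *
from scipy.optimize import least_squares
def fit(rows,wrow=None,w=None):
    p,T=shot('wrist'); s=monitor.read_state(); M=R.from_rotvec(s['tcp_rot']).as_matrix(); ex=M[:,0]; up=np.array([0,0,1]); ey=M[:,1]
    S=[0,.0205,.0626,.088]
    def pts(v):
        o=s['tool_pos']+v[0]*ex+v[1]*up; a=-np.sin(v[2])*ex+np.cos(v[2])*up  # tilt>0: lid leans to -toolx
        return o,a
    def f(v):
        o,a=pts(v); r=[proj(p,T,o+a*q)[1]-x for q,x in zip(S,rows)]
        m=o+a*.052; 
        if w: r.append(.5*(abs(proj(p,T,m+ey*.03)[0]-proj(p,T,m-ey*.03)[0])-w))
        return r
    b=least_squares(f,[.03,-.045,0]); o,a=pts(b.x)
    ctr=o-.03*(np.cos(b.x[2])*ex+np.sin(b.x[2])*up)
    print('fit',b.x.round(4),'deg',np.degrees(b.x[2]).round(1),'res',b.fun.round(1),'face bottom edge',o.round(4),'underside ctr',ctr.round(4))
    return b.x
E
python3 - <<'E'
from fit import *
fit([211,225.5,265.5,303]); fit([211,225.5,265.5,303],w=144); fit([214,225.5,265.5,303],w=144)
E
```

```text
fit [ 0.0151 -0.051  -0.0001] deg -0.0 res [ 0.2 -0.3  0.2 -0.1] face bottom edge [0.4343 0.1983 0.0145] underside ctr [0.437  0.1684 0.0146]
fit [ 0.0154 -0.05   -0.0034] deg -0.2 res [ 0.2 -0.3  0.1 -0.  -0. ] face bottom edge [0.4348 0.1987 0.0161] underside ctr [0.4374 0.1688 0.0162]
fit [ 0.0146 -0.0494 -0.018 ] deg -1.0 res [-1.   1.   0.5 -0.4  0.2] face bottom edge [0.4353 0.1981 0.0172] underside ctr [0.4379 0.1682 0.0177]
```

The tin is actually upright within about 1°. Its underside centre is (0.437, 0.1685, ~0.017), on the nest floor and ~3 mm off centre, so I can release it.

Request:
{"fn": "step_arm", "kwargs": {
  "series": [0, 0, 0.001, 0, 0, 0, 0.001, 0]
}}

```text
time: 19.98
tool_pos: [0.437, 0.1838, 0.0662]
tcp_rot: [2.12, 2.318, 0.001]
wrist_force: [0.3, 0.1, -3.4]
width: 0.698
grip_force: 27.0
```

Request:
{"fn": "step_arm", "kwargs": {
  "series": [0, 0, 0, 0, 0, 0, 0, 0, 0, 0, 0, 0, 0, 0, 0, 0],
  "gripper": 1
}}

```text
time: 20.48
tool_pos: [0.437, 0.1839, 0.0662]
tcp_rot: [2.12, 2.318, 0.001]
wrist_force: [0.3, 0.5, -0.6]
width: 0.999
grip_force: 0.0
```

Request:
{"fn": "step_arm", "kwargs": {
  "series": [0, 0, -0.03, 0, 0, 0, -0.08, 0, 0, 0, -0.13, 0, 0, 0, -0.17, 0, 0, 0, -0.17, 0]
}}

```text
time: 21.1
tool_pos: [0.4394, 0.1848, 0.2405]
tcp_rot: [2.117, 2.315, 0.012]
wrist_force: [0.5, -0.1, -0.9]
width: 0.997
grip_force: 0.0
```

Run:
```python
from h import *
goto([.65,.19,.3],np.radians(90+5))
X=tri('tin',[.438,.17,.018],('scene','side'),40)
for l,c in [('clamp_hinge',[.547,.181,.14]),('clamp_grip',[.625,.187,.115]),('clamp_foot',[.552,.181,.254])]: tri(l,c,('scene','side'),40)
p,T=shot('wrist','w9'); 
for l,z in [('tin',.018),('nest',.018)]: print(l,[(b['point'],round(b['score'],2),atz(p,T,b['point'],z).round(4)) for b in viewer.spot_point(p,l)[:2]])
print([(np.round(b['extent']),round(b['score'],2)) for b in viewer.boxes_of(p,'tin')[:2]])
```

```text
delta [-0.0134  0.2107 -0.0577] turn -1.569 tool y ang 0.089 q [ 0.35 -0.13  2.01 -0.    1.26  0.26] tcp [0.4394 0.1848 0.2405] F [ 0.5 -0.1 -0.9] w 0.997 g 0.0 t 21.1
tin [0.4388 0.173  0.0133] [('scene', array([333., 228.]), array([332., 227.]), 0.68), ('side', array([302., 283.]), array([303., 281.]), 0.82)]
clamp_hinge [0.5436 0.1781 0.1346] [('scene', array([340., 222.]), array([341., 220.]), 0.91), ('side', array([266., 257.]), array([264., 258.]), 0.74)]
clamp_grip [0.6287 0.1804 0.1189] [('scene', array([343., 249.]), array([344., 248.]), 0.85), ('side', array([236., 260.]), array([236., 264.]), 0.68)]
clamp_foot [0.5489 0.1853 0.2451] [('scene', array([348., 192.]), array([345., 187.]), 0.69), ('side', array([262., 231.]), array([259., 229.]), 0.72)]
tin [([278.3, 177.6], 0.6, array([0.438 , 0.1742, 0.018 ]))]
nest []
[(array([276., 196.,  79.,  92.]), 0.72)]
```

Tin is placed. Next is the clamp handle, gripped about 105 mm from the pivot with the wrist camera on the +x side to keep clear of the upright arm.

Request:
{"fn": "step_arm", "kwargs": {
  "series": [0, 0, -0.05, 0, 0, 0, -0.1, 0.1, -0.003, 0.05, -0.12, 0.27, -0.006, 0.1, -0.12, 0.45, -0.01, 0.15, -0.12, 0.63, -0.013, 0.207, -0.12, 0.81, -0.013, 0.207, -0.12, 0.99, -0.013, 0.207, -0.12, 1.17]
}}

```text
time: 23.1
tool_pos: [0.6449, 0.1892, 0.3543]
tcp_rot: [-3.05, -0.752, 0.004]
wrist_force: [0.2, 0.4, 0.3]
width: 0.997
grip_force: 0.0
```

Request:
{"fn": "step_arm", "kwargs": {
  "series": [0, 0, 0, 0.13, 0, 0, 0, 0.26, 0, 0, 0, 0.4, 0, 0, 0, 0.4]
}}

```text
time: 23.6
tool_pos: [0.6441, 0.1893, 0.3558]
tcp_rot: [3.138, 0.144, -0.001]
wrist_force: [-0.0, -0.1, -0.5]
width: 0.997
grip_force: 0.0
```

Run:
```python
from h import *
goto([.6465,.190,.085],np.radians(95.1))
p,T=shot('wrist','w10')
for l,z in [('clamp_grip',.114),('clamp_hinge',.14),('clamp_foot',.254),('tin',.018)]: print(l,[(b['point'],round(b['score'],2),atz(p,T,b['point'],z).round(4)) for b in viewer.spot_point(p,l)[:2]])
im=p['image']; g=cv2.cvtColor(im,cv2.COLOR_RGB2GRAY); u=proj(p,T,[.6465,.19,.116]); print(u)
r=int(u[1]); print(g[r,int(u[0])-60:int(u[0])+60:3].tolist()); print(g[r-60:r+90:4,int(u[0])].tolist())
```

```text
delta [ 0.0025 -0.0005  0.2708] turn 0.002 tool y ang -1.479 q [0.25 0.21 1.44 0.   1.49 1.73] tcp [0.6441 0.1893 0.3558] F [-0.  -0.1 -0.5] w 0.997 g 0.0 t 23.6
clamp_grip [([276.2, 180.4], 0.84, array([0.624 , 0.1894, 0.114 ]))]
clamp_hinge [([419.7, 143.8], 0.18, array([0.68 , 0.055, 0.14 ]))]
clamp_foot [([280.0, 314.8], 0.71, array([0.5546, 0.1798, 0.254 ]))]
tin [([528.4, 353.7], 0.86, array([ 0.3506, -0.2381,  0.018 ])), ([274.3, 283.1], 0.78, array([0.4415, 0.1762, 0.018 ]))]
[277.59370834 160.13665036]
[181, 183, 184, 182, 180, 177, 180, 180, 179, 180, 183, 180, 182, 180, 182, 182, 184, 14, 18, 21, 20, 22, 21, 13, 65, 181, 182, 183, 182, 182, 183, 182, 182, 183, 184, 184, 183, 185, 183, 184]
[176, 181, 181, 181, 182, 175, 180, 178, 179, 177, 183, 184, 83, 19, 21, 20, 22, 23, 21, 23, 24, 22, 24, 24, 26, 26, 26, 27, 28, 24, 81, 82, 81, 80, 80, 80, 80, 58]
```

Request:
{"fn": "step_arm", "kwargs": {
  "series": [0.0025, 0, 0.06, 0, 0.0025, 0, 0.12, 0, 0.0025, 0, 0.17, 0, 0.0025, 0, 0.21, 0, 0.0025, 0, 0.245, 0, 0.0025, 0, 0.27, 0, 0.0025, 0, 0.27, 0]
}}

```text
time: 24.72
tool_pos: [0.6443, 0.1889, 0.083]
tcp_rot: [3.137, 0.142, -0.009]
wrist_force: [0.2, -0.3, 0.4]
width: 0.997
grip_force: 0.0
```

Request:
{"fn": "step_arm", "kwargs": {
  "series": [0, 0, 0, 0, 0, 0, 0, 0, 0, 0, 0, 0, 0, 0, 0, 0, 0, 0, 0, 0],
  "gripper": 0.05,
  "newtons": 35
}}

```text
time: 25.35
tool_pos: [0.6474, 0.1892, 0.0875]
tcp_rot: [3.138, 0.141, 0.003]
wrist_force: [-1.3, -2.6, 6.9]
width: 0.277
grip_force: 37.5
```

Request:
{"fn": "step_arm", "kwargs": {
  "series": [0.003, 0, -0.01, 0, 0.005, 0, -0.0205, 0, 0.0055, 0, -0.031, 0, 0.0055, 0, -0.0415, 0, 0.004, 0, -0.0515, 0, 0.002, 0, -0.062, 0, -0.0015, 0, -0.072, 0, -0.006, 0, -0.0815, 0]
}}

```text
time: 26.35
tool_pos: [0.6401, 0.1886, 0.1685]
tcp_rot: [3.138, 0.141, -0.0]
wrist_force: [-3.3, -4.6, -11.5]
width: 0.276
grip_force: 34.9
```

```bash
cat > c.py <<'E'
from h import *
s=monitor.read_state(); goto(s['tool_pos'])
H=np.array([.5476,.1813,.14]); e=np.array([np.cos(.09),np.sin(.09),0])
v=s['tool_pos']+[0,0,.021]-H; print('grasp rel hinge',(v@e).round(4),v[2].round(4),'theta',np.arctan2(v@e,v[2]).round(3),'r',np.hypot(v@e,v[2]).round(4))
g=H+.08*np.sin(1.1)*e
G=tri('clamp_grip',s['tool_pos']+[0,0,.02],('scene','side'),40)-H; print('theta grip',np.arctan2(G@e,G[2]).round(3))
F=tri('clamp_foot',H+[-.07,0,.05],('scene','side'),80)
X=tri('tin',[.438,.172,.018],('scene','side'),40)
E
python3 c.py
```

```text
delta [0. 0. 0.] turn 0 tool y ang -1.481 q [ 0.25  0.29  1.69 -0.    1.16  1.73] tcp [0.6401 0.1886 0.1685] F [ -3.3  -4.6 -11.5] w 0.276 g 34.9 t 26.35
grasp rel hinge 0.0928 0.0495 theta 1.081 r 0.1051
clamp_grip [0.6202 0.1847 0.1871] [('scene', array([347., 227.]), array([348., 231.]), 0.43), ('side', array([236., 246.]), array([228., 248.]), 0.67)]
theta grip 0.995
scene none
clamp_foot [0.4124 2.2035 2.5001] [('side', array([290., 236.]), array([289., 246.]), 0.6)]
tin [0.4453 0.1739 0.023 ] [('scene', array([334., 228.]), array([332., 227.]), 0.62), ('side', array([301., 280.]), array([303., 282.]), 0.83)]
```

Request:
{"fn": "step_arm", "kwargs": {
  "series": [-0.005, 0, -0.009, 0, -0.0115, 0, -0.0175, 0, -0.0185, 0, -0.0255, 0, -0.026, 0, -0.0325, 0, -0.0345, 0, -0.039, 0, -0.0435, 0, -0.0445, 0, -0.0525, 0, -0.049, 0, -0.0625, 0, -0.0525, 0]
}}

```text
time: 27.95
tool_pos: [0.5786, 0.1831, 0.2236]
tcp_rot: [3.138, 0.142, 0.006]
wrist_force: [-2.6, -5.3, -4.5]
width: 0.272
grip_force: 35.1
```

Request:
{"fn": "step_arm", "kwargs": {
  "series": [-0.006, 0, -0.0015, 0, -0.012, 0, -0.003, 0, -0.018, 0, -0.004, 0, -0.023, 0, -0.0045, 0, -0.028, 0, -0.005, 0]
}}

```text
time: 28.58
tool_pos: [0.5513, 0.1807, 0.2287]
tcp_rot: [-3.138, -0.142, -0.008]
wrist_force: [1.5, -5.7, -6.3]
width: 0.274
grip_force: 35.4
```

```bash
python3 c.py
```

```text
delta [0. 0. 0.] turn 0 tool y ang -1.48 q [ 0.27  0.08  1.82 -0.    1.23  1.76] tcp [0.5513 0.1807 0.2287] F [ 1.5 -5.7 -6.3] w 0.274 g 35.4 t 28.57
grasp rel hinge 0.0037 0.1097 theta 0.033 r 0.1098
clamp_grip [0.5513 0.1807 0.2261] [('scene', array([346., 198.]), array([345., 189.]), 0.95), ('side', array([262., 234.]), array([260., 231.]), 0.73)]
theta grip 0.042
clamp_foot [0.4671 0.164  0.144 ] [('scene', array([338., 205.]), array([341., 189.]), 0.84), ('side', array([296., 246.]), array([289., 246.]), 0.27)]
tin [0.4371 0.1737 0.0157] [('scene', array([333., 228.]), array([332., 227.]), 0.69), ('side', array([303., 282.]), array([303., 282.]), 0.62)]
```

Request:
{"fn": "step_arm", "kwargs": {
  "series": [-0.003, 0, 0, 0, -0.006, 0, 0, 0, -0.009, 0, 0, 0, -0.009, 0, 0, 0]
}}

```text
time: 29.68
tool_pos: [0.5461, 0.1802, 0.2289]
tcp_rot: [-3.137, -0.142, -0.021]
wrist_force: [9.3, -4.4, -10.4]
width: 0.274
grip_force: 35.4
```

Request:
{"fn": "step_arm", "kwargs": {
  "series": [-0.005, 0, 0, 0, -0.01, 0, 0, 0, -0.01, 0, 0, 0, -0.01, 0, 0, 0]
}}

```text
time: 30.18
tool_pos: [0.5451, 0.1802, 0.2293]
tcp_rot: [-3.135, -0.141, -0.051]
wrist_force: [38.3, -1.0, -25.9]
width: 0.273
grip_force: 37.1
```

```bash
python3 c.py
```

```text
delta [0. 0. 0.] turn 0 tool y ang -1.481 q [ 0.28  0.05  1.85 -0.01  1.21  1.76] tcp [0.5451 0.1802 0.2293] F [ 38.3  -1.  -25.9] w 0.273 g 37.1 t 30.18
grasp rel hinge -0.0026 0.1103 theta -0.023 r 0.1103
clamp_grip [0.5528 0.1751 0.2275] [('scene', array([343., 197.]), array([344., 187.]), 0.56), ('side', array([260., 233.]), array([262., 231.]), 0.77)]
theta grip 0.053
scene none
clamp_foot [0.4438 0.6436 0.7092] [('side', array([305., 263.]), array([289., 246.]), 0.79)]
tin [0.4443 0.179  0.0291] [('scene', array([336., 227.]), array([332., 227.]), 0.74), ('side', array([301., 280.]), array([303., 282.]), 0.87)]
```

It met a hard stop at 38 N with the lid home. Now I throw the clamp back.

Request:
{"fn": "step_arm", "kwargs": {
  "series": [0.013, 0, 0, 0, 0.0255, 0, 0, 0, 0.0365, 0, 0.002, 0, 0.047, 0, 0.005, 0, 0.057, 0, 0.0085, 0, 0.067, 0, 0.0135, 0, 0.0765, 0, 0.019, 0, 0.085, 0, 0.026, 0]
}}

```text
time: 31.78
tool_pos: [0.617, 0.1866, 0.2052]
tcp_rot: [3.138, 0.142, 0.006]
wrist_force: [-7.7, -7.3, 6.5]
width: 0.274
grip_force: 45.6
```

```bash
python3 c.py
```

```text
delta [0. 0. 0.] turn 0 tool y ang -1.481 q [ 0.26  0.22  1.7  -0.    1.21  1.74] tcp [0.617  0.1866 0.2052] F [-7.7 -7.3  6.5] w 0.274 g 45.6 t 31.77
grasp rel hinge 0.0696 0.0862 theta 0.679 r 0.1108
clamp_grip [0.6099 0.1793 0.2138] [('scene', array([343., 213.]), array([348., 213.]), 0.65), ('side', array([237., 241.]), array([235., 238.]), 0.52)]
theta grip 0.698
clamp_foot [0.4473 0.1742 0.1851] [('scene', array([340., 187.]), array([341., 189.]), 0.44), ('side', array([302., 242.]), array([289., 246.]), 0.61)]
tin [0.4434 0.1769 0.025 ] [('scene', array([336., 228.]), array([332., 227.]), 0.82), ('side', array([302., 280.]), array([303., 282.]), 0.74)]
```

Request:
{"fn": "step_arm", "kwargs": {
  "series": [0.009, 0, 0.0085, 0, 0.016, 0, 0.017, 0, 0.0225, 0, 0.0255, 0, 0.028, 0, 0.035, 0, 0.0325, 0, 0.045, 0, 0.036, 0, 0.0555, 0, 0.0385, 0, 0.0665, 0, 0.0395, 0, 0.0775, 0]
}}

```text
time: 33.38
tool_pos: [0.6592, 0.1903, 0.1263]
tcp_rot: [-3.138, -0.141, -0.014]
wrist_force: [1.9, -5.7, -1.4]
width: 0.268
grip_force: 47.1
```

Request:
{"fn": "step_arm", "kwargs": {
  "series": [0.0005, 0, 0.011, 0, -0.0005, 0, 0.022, 0, -0.0025, 0, 0.033, 0, -0.0055, 0, 0.0435, 0, -0.0055, 0, 0.046, 0, -0.0055, 0, 0.046, 0]
}}

```text
time: 34.12
tool_pos: [0.6538, 0.1899, 0.0836]
tcp_rot: [-3.138, -0.141, -0.013]
wrist_force: [-5.4, -8.7, 11.6]
width: 0.271
grip_force: 51.9
```

```bash
python3 c.py
```

```text
delta [0. 0. 0.] turn 0 tool y ang -1.481 q [ 0.25  0.39  1.73 -0.    1.02  1.73] tcp [0.6538 0.1899 0.0836] F [-5.4 -8.7 11.6] w 0.271 g 51.9 t 34.12
grasp rel hinge 0.1066 -0.0354 theta 1.892 r 0.1123
side none
clamp_grip [1.7199 0.0276 1.1806] [('scene', array([342., 248.]), array([345., 259.]), 0.68)]
theta grip 0.837
clamp_foot [0.4782 0.1503 0.0965] [('scene', array([337., 228.]), array([341., 189.]), 0.55), ('side', array([298., 246.]), array([289., 246.]), 0.73)]
tin [0.4345 0.1714 0.0088] [('scene', array([332., 229.]), array([332., 227.]), 0.6), ('side', array([304., 282.]), array([303., 282.]), 0.8)]
```

Request:
{"fn": "step_arm", "kwargs": {
  "series": [0, 0, 0, 0, 0, 0, 0, 0, 0, 0, 0, 0, 0, 0, 0, 0],
  "gripper": 1
}}

```text
time: 35.22
tool_pos: [0.6501, 0.1903, 0.0756]
tcp_rot: [-3.138, -0.142, -0.0]
wrist_force: [0.4, 0.3, -0.2]
width: 0.998
grip_force: 0.0
```

Request:
{"fn": "step_arm", "kwargs": {
  "series": [0.002, 0, -0.05, 0, 0.004, 0, -0.1, 0, 0.004, 0, -0.16, 0, 0.004, 0, -0.22, 0, 0.004, 0, -0.27, 0, 0.004, 0, -0.27, 0]
}}

```text
time: 35.98
tool_pos: [0.6565, 0.191, 0.3526]
tcp_rot: [-3.136, -0.142, -0.017]
wrist_force: [-0.5, 0.5, -0.2]
width: 1.0
grip_force: 0.0
```

Run:
```python
from h import *
goto([.65,.19,.35])
H=np.array([.5476,.1813,.14])
tri('clamp_grip',H+[.076,.007,-.026],('scene','side','wrist'),30); tri('clamp_foot',H+[.005,0,.114],('scene','side'),30)
X=tri('tin',[.438,.172,.018],('scene','side','wrist'),30)
p,T=shot('wrist'); print([(np.round(b['extent']),round(b['score'],2)) for b in viewer.boxes_of(p,'tin')[:4]])
```

```text
delta [-0.0066  0.0004  0.0025] turn 0 tool y ang -1.481 q [0.25 0.23 1.43 0.   1.47 1.73] tcp [0.6565 0.191  0.3526] F [-0.5  0.5 -0.2] w 1.0 g 0.0 t 35.98
clamp_grip [0.6248 0.1851 0.1261] [('scene', array([344., 246.]), array([344., 248.]), 0.97), ('side', array([236., 260.]), array([236., 265.]), 0.72), ('wrist', array([279., 194.]), array([277., 192.]), 0.86)]
clamp_foot [0.5542 0.1851 0.2482] [('scene', array([347., 191.]), array([345., 188.]), 0.77), ('side', array([259., 231.]), array([259., 230.]), 0.71)]
tin [0.433  0.1721 0.0171] [('scene', array([332., 225.]), array([332., 227.]), 0.66), ('side', array([305., 281.]), array([303., 282.]), 0.61), ('wrist', array([275., 294.]), array([277., 295.]), 0.78)]
[(array([533., 355.,  54.,  23.]), 0.88), (array([554., 188.,  12.,  42.]), 0.8), (array([276., 314.,  49.,  78.]), 0.7)]
```

```bash
python3 -c "
from h import *
print(job.finish_job())"
```

```text
the job is handed in; nothing more can be done
None
```

I've handed the job in: the tin stands upright in the nest, and the clamp was swung onto the lid until it hit a hard stop (about 38 N), then thrown fully back. The tin's position and the open clamp were re-measured by camera; the lid being fully home is inferred from that stop, and no verdict came back.

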